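Plug in the power card and hold the tester pen on its test pad

TASK

Take the power card with the blue grip bar out of the black rack, push it fully home in the socket of the green test board and let go of it. Then lift the red tester pen from its stand and, holding it upright, press its sprung tip gently onto the gold test pad inside the white ring, so that the tip is pushed in part-way but not to its stop; finish while still holding it there. Leave everything else where it is.

Things in the scene. Friction and masses are not known exactly. Their poses are not given: they have to be found in the camera images.
- card_grip (a point): Centre of the power card's blue grip bar: 50 mm long (card x), 10 mm thick (y), 12 mm high. Below it a green board on edge, 80 mm wide (x), 2.4 mm thick (y); its lower edge is 72 mm below this point; its faces are bare down to 23 mm below. About 0.1 kg. It starts upright in one of the black rack's two slots (32 mm deep) and is lifted straight up.
- card_edge (a point): Middle of the power card's lower, gold-contact edge: x along it, y through the thickness, z up to the bar. A key notch off centre towards +x lets it go home only with its x axis along the socket's x axis; it starts turned less than 45 degrees from that.
- socket (a point): Middle of the slot's floor, where card_edge is once home; x along the slot, z up. Slot 5.2 mm wide, 12 mm deep; sprung contacts grip the card over the last 8 mm: it needs a push of some 8 N and does not fall home. Cream guides at both ends take the card's sides (grooves 4.4 mm wide, 1.5 mm end play), rising 44 mm above this point, flared up to 55 mm.
- pad (a point): Centre of the marked test pad's upper face: a gold disc, 14 mm diameter, in a white ring of 25 mm outer diameter, on the green test board (150 x 190 mm, level, 18 mm above the table). Two like pads without ring lie beside it: not those. Axes as socket.
- pen_grip (a point): Centre of the tester pen's red housing, 24 (x) x 18 (y) x 76 mm (z, up the pen). Top 38 mm above this point, black finger guard (34 x 30 mm) 38 to 42 mm below, end of the sprung tip 87 mm below (tip out). About 0.08 kg. It starts upright, hanging by the guard in its stand; lift it 50 mm straight up to clear the stand.
- pen_point (a point): The end of the pen's gold sprung tip (5 mm diameter), on the pen's axis; axes as pen_grip.
- pen_tip (a joint): How far the sprung tip is pushed into the pen: 0 = out, grows as it is pressed, 0.008 m = at its stop. The spring pushes back with about 0.75 N at the start, rising by 0.3 N per mm to about 3.1 N at the stop.
- carrier: The green test board with its aluminium fixture plate (170 x 200 x 6 mm), fixed to the bench; origin at the plate's underside centre, axes as socket.
- rack: Black two-slot card rack, fixed, 106 (x) x 124 (y) mm, 42 mm high, slots along x 32 mm either side of its centre; origin at its underside centre.
- spare_grip (a point): Centre of the light grey grip bar of the spare card, of the same size as the power card, in the rack's other slot (bars 64 mm apart): to be left there.
- stand: Dark weighted stand of the pen, fixed, 80 x 70 mm, 70 mm high, with a 22 mm square hole; origin at its underside centre, axes as the pen's.
- screwdriver: Screwdriver with yellow handle, 160 mm, lying between the robot and the board: leave alone.
- tweezers: Dark steel tweezers, 110 mm, lying between the robot and the board: leave alone.
- coil: White bobbin wound with copper, 52 mm diameter, 22 mm high, beyond the board: leave alone.
- meter: Yellow hand-held meter, 150 x 78 x 32 mm, lying beyond the board: leave alone.
- bottle: Clear bottle with blue cap, 56 mm diameter, 130 mm high, standing beyond the board: leave alone.
- parts_tray: Dark parts tray, 90 x 150 x 22 mm, beyond the board: leave alone.
Mind the look-alikes: they are no part of the job. What is shaped like the part that bears card_grip but pink is not meant.

How it is judged:
By the outcome, as a careful person would: the job done as asked, in the order asked, and still so for the second after the job is handed in, while the arm keeps its last pose, push and grip.
It also fails if it takes over 69 s, if anything falls off the work surface, if the arm or the gripper's body presses on something with over 40 N, if the wrist force passes 120 N, or if a joint passes its speed limit or range.

ROBOT

A 6-joint arm with a two-finger parallel gripper is mounted at the origin on the work surface. World frame = base frame: x ahead of the robot, y to its left, z up, the work surface at z = 0. Lengths are in m, angles in rad, forces in N, time in s.
With the tool pointing down it reaches from about 0.35 to 0.975 m from the base axis. Payload 4.9 kg.
Tool frame: the origin (TCP) lies midway between the tips of the shut fingers; the grasp point (between the pads) lies ctrl.tcp_to_grasp behind it (ctrl.tcp_to_grasp is the distance from the TCP to the grasp point, in m); z points along the fingers, y is the direction in which the jaws open and shut (so a half turn about z gives the same grasp; the last joint's range is limited). The gripper opens to 85 mm and grips with 20 to 120 N. Pads are 22 mm wide; open, the fingers measure 114 mm over their backs; the gripper's body (76 mm by 85 mm) begins 54 mm behind the grasp point. The pads swing forward as they close: fully open they stand 13 mm farther back than shut.
Start: joints at [0.999, 0.053, 1.613, -0, 1.476, -0.119], TCP at [0.273, 0.562, 0.231] pointing down, gripper open.
Joint ranges: [-3.01, 3.01], [-1.01, 2.22], [0.06, 2.58], [-1.02, 4.17], [0.09, 2.62], [-3.14, 3.14]. Speed limits (rad/s): [2.57, 2.57, 3.14, 3.14, 3.14, 3.14].

INTERFACE

Orientations are given as a rotation vector (axis times angle).
In Python, from station import ctrl, get_image, calibration, finish_job, models gives the robot as it stands.
- The arm moves only by the shell command python3 -m creep 'ROWS' [FORCE]. ROWS is JSON, a list of rows, each a list of 7 numbers: the opening, from 0 (shut) to 1 (fully open), then the shift along the tool's x, y, z in m, then the turn, a rotation vector about the tool's x, y, z in degrees. A call has 1 to 20 rows; each row shifts and turns the commanded pose from where the row before left it, along the tool's axes as they then stand; what a row does not reach is not made up. A row lasts 1/10 s, in which the tool goes at most 50 mm and 8.59 degrees, less where a joint would pass 70% of its speed; a pose out of reach is approached as far as the arm can. A call with a gripper value outside its range is refused whole. The fingers move at their own pace and stop on an object; FORCE is the grip in N (left out, the last holds). Time passes only in rows, so rows that do not move let the fingers close. It gives the time, the measured TCP pose, the force and the opening at its end, in the units of the state.
- ctrl.get_obs(): the state, without advancing time (a new reading comes with each control period).
- get_image(name): name is "scene" or "side" or "wrist"; returns the picture (384x512x3 uint8, red, green, blue); there is no depth.
- calibration(name): a dict with "mtx" (3x3 intrinsics, pixels), "k1" (the pictures are not rectified: a ray, as slopes to the right and down, at radius r is drawn at 1 + k1 r^2 times it, then the intrinsics apply), "R" (3x3) and "t" (3): a world point X has camera coordinates R X + t. Camera axes: x right, y down, z forward; pixel columns grow to the right and rows downward; lengths in m; the calibration is good to about 2 mm. A picture is of the moment at which its call begins: read the wrist's pose just before it. calibration takes no time and is no camera call; for the wrist camera it gives the pose at the moment of the call.
- finish_job(): hands the job in, once; it reports no verdict.
Trained networks look in the newest picture that a camera, given by its name, has taken for a name from the list of things; names that differ only in an ending like _2 or _b are one class to them, and where a whole thing is asked for, a point or a joint stands for the part that bears it (a point fixed in the world has none). Each returns a list of dicts, best first, with "conf" (0 to 1); they miss things now and then, are a little off and sometimes report something else, mostly with a low value. They report only what shows in the picture. A call takes as long as a camera call. They do not tell look-alikes from the thing itself.
- models.search_frame(camera, name): "extent" ([left, top, right, bottom] in pixels, round what is visible of it).
The state is a dict: "t": time; "q": joint angles; "dq": joint speeds; "effort": joint torques, N m; "tool_pos": TCP position; "tool_rot": TCP orientation; "contact_force": force on the tool from outside, world axes, zero at the start; "wrist_torque": the same for the moment, N m; "opening": finger opening in m.
Only numpy, scipy, OpenCV 4.12 (cv2) and the standard library are available. Lean on these libraries where they do the work, as an engineer would, in place of code of your own. Each camera call takes 0.05 s, during which the arm holds its last target. There are 200 camera calls.

## Working session

There is one attempt and no reset: what is moved stays moved. The work goes in short steps, Python scripts to look and compute and a shell command to move; the robot and the scene stay as the last step left them, time stands still between calls to the robot, and variables do not carry over. Pictures are saved under pics/ and viewed, about 8 in all and at most 12, crops included, and the job is handed in when it is done.

```bash
ls; mkdir -p pics; cat > h.py <<'E'
from station import ctrl, get_image, calibration, models
import numpy as np, cv2
from scipy.spatial.transform import Rotation as Ro
def save(n,f,crop=None,s=1):
    im=get_image(n)
    if crop: im=im[crop[1]:crop[3],crop[0]:crop[2]]
    if s!=1: im=cv2.resize(im,None,fx=s,fy=s,interpolation=cv2.INTER_CUBIC)
    cv2.imwrite('pics/'+f,im[:,:,::-1])
def ray(n,u,v,c=None):
    c=c or calibration(n); K=np.array(c['mtx']); k=c['k1']
    d=np.array([(u-K[0,2])/K[0,0],(v-K[1,2])/K[1,1]]); s=d.copy()
    for _ in range(20): s=d/(1+k*(s@s))
    R=np.array(c['R']); t=np.array(c['t'])
    w=R.T@np.array([s[0],s[1],1]); return -R.T@t, w
def onz(n,u,v,z,c=None):
    o,w=ray(n,u,v,c); return o+w*(z-o[2])/w[2]
def tri(obs): # list of (cam,u,v) or (cam,u,v,c)
    A=np.zeros((3,3));b=np.zeros(3)
    for x in obs:
        o,w=ray(*x); w=w/np.linalg.norm(w); P=np.eye(3)-np.outer(w,w); A+=P;b+=P@o
    return np.linalg.solve(A,b)
def proj(n,X,c=None):
    c=c or calibration(n); p=np.array(c['R'])@np.array(X)+np.array(c['t']); s=p[:2]/p[2]; s=s*(1+c['k1']*(s@s))
    K=np.array(c['mtx']); return np.array([K[0,0]*s[0]+K[0,2],K[1,1]*s[1]+K[1,2]])
def st():
    o=ctrl.get_obs(); R=Ro.from_rotvec(o['tool_rot']); return o,R
E
python3 - <<'E'
from h import *
a=[get_image(n) for n in("scene","side")]
for n,i in zip(("scene","side"),a): cv2.imwrite(f'pics/{n}0.png',i[:,:,::-1])
for n in("scene","side"):
    c=calibration(n); print(n,np.round(-np.array(c['R']).T@np.array(c['t']),3),c['mtx'][0][0],c['k1'])
    for k in("card_grip","pen_grip","pad","socket","rack","stand","carrier"):
        print(k,[( [round(e) for e in d['extent']],round(d['conf'],2)) for d in models.search_frame(n,k)][:4])
o,R=st();print(o['t'],R.as_matrix().round(3),ctrl.tcp_to_grasp,o['opening'])
E
```

```text
pics
scene [1.682 0.234 1.052] 483.8062801184176 -0.10442834098373815
card_grip [([376, 175, 400, 202], 0.88), ([315, 194, 325, 211], 0.62), ([324, 167, 347, 189], 0.62), ([335, 193, 347, 216], 0.19)]
pen_grip [([143, 142, 151, 168], 0.6)]
pad [([198, 194, 269, 243], 0.67)]
socket [([200, 195, 266, 242], 0.67)]
rack [([305, 196, 350, 230], 0.84), ([197, 195, 267, 243], 0.17)]
stand [([137, 158, 161, 190], 0.93), ([338, 192, 342, 216], 0.28)]
carrier [([195, 194, 264, 241], 0.6)]
side [ 0.368 -0.647  0.669] 368.1729648204566 -0.07364884065296677
card_grip [([159, 144, 167, 172], 0.66), ([157, 174, 169, 200], 0.57), ([234, 327, 260, 374], 0.34)]
pen_grip [([235, 327, 257, 369], 0.65)]
pad []
socket [([221, 219, 310, 284], 0.72)]
rack [([187, 178, 234, 207], 0.69), ([234, 329, 257, 373], 0.55), ([216, 342, 275, 384], 0.26)]
stand [([219, 339, 275, 384], 0.61)]
carrier [([221, 218, 305, 288], 0.84)]
0.8 [[-0.899  0.437  0.   ]
 [ 0.437  0.899  0.   ]
 [-0.     0.    -1.   ]] 0.0187 0.08549887781740287
```

```bash
python3 - <<'E'
import cv2,numpy as np
a=cv2.imread('pics/scene0.png')[120:260,110:420];b=cv2.imread('pics/side0.png')[120:384,130:330]
a=cv2.resize(a,(775,350),interpolation=cv2.INTER_CUBIC)
cv2.imwrite('pics/a.png',a)
cv2.imwrite('pics/b.png',cv2.resize(b,(455,600),interpolation=cv2.INTER_CUBIC))
E
```

```text
(no output)
```

View pics/a.png

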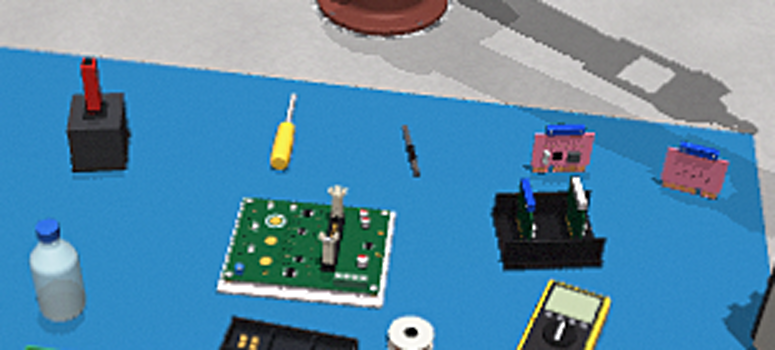

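View pics/b.png

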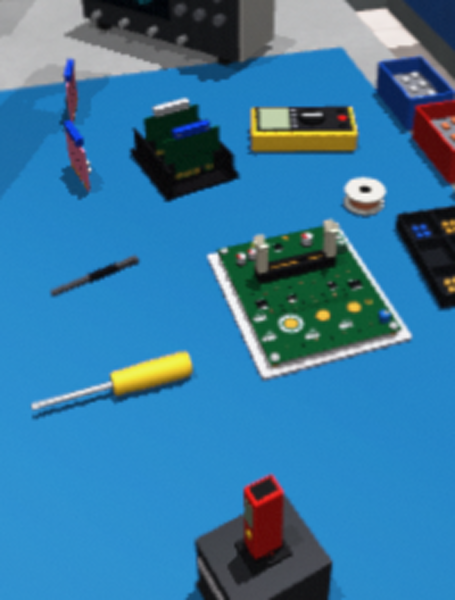

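The scene view shows the blue-bar card in the rack at about (321,196), the ring pad at (220,208), the pen at (146,150) and the socket posts at (245,196) and (241,215). The pink cards stand apart from the rack.

```bash
python3 - <<'E'
from h import *
A=lambda u,v:("scene",110+u/2.5,120+v/2.5)
B=lambda u,v:("side",130+u/2.275,120+v/2.2727)
P={'bar':(A(527,190),B(190,129)),'spare':(A(576,190),B(170,106)),'pad':(A(276,220),B(291,323)),'postNear':(A(328,236),B(331,224)),'postFar':(A(338,190),B(260,239)),'pentop':(A(89,62),B(264,488))}
for k,(a,b) in P.items():
    x=tri([a,b]); print(k,x.round(4),'reproj',(proj('scene',x)-a[1:]).round(1))
# edges of bars in side view at z=.088
for k,u,v,z in (('barL',173,133,.085),('barR',208,124,.085),('spL',152,110,.085),('spR',189,101,.085),('boardTL',209,255,.018),('TR',342,222,.018),('BL',266,372,.018),('BR',408,335,.018),):
    print(k,onz(*B(u,v),z).round(4))
E
```

```text
bar [0.5344 0.2626 0.0815] reproj [-0.1  0.2]
spare [0.5209 0.3235 0.0818] reproj [ 0.2 -0.2]
pad [ 0.5765 -0.0459  0.0168] reproj [ 0. -0.]
postNear [0.6497 0.0365 0.0719] reproj [ 0.4 -0.3]
postFar [0.5653 0.0329 0.072 ] reproj [ 0.3 -0.3]
pentop [ 0.4672 -0.3166  0.1498] reproj [ 0. -0.]
barL [0.5107 0.2526 0.085 ]
barR [0.5588 0.2618 0.085 ]
spL [0.4945 0.316  0.085 ]
spR [0.5471 0.326  0.085 ]
boardTL [0.5168 0.0846 0.018 ]
TR [0.6891 0.1001 0.018 ]
BL [ 0.5313 -0.105   0.018 ]
BR [ 0.6899 -0.0984  0.018 ]
```

```bash
python3 -m creep '[[0.4,-0.0305,-0.013,0.002,0,0,0],[0.4,-0.0305,-0.013,0.002,0,0,0],[0.4,-0.0305,-0.013,0.002,0,0,0],[0.4,-0.0305,-0.013,0.002,0,0,0],[0.4,-0.0305,-0.013,0.002,0,0,0],[0.4,-0.0305,-0.013,0.002,0,0,0],[0.4,-0.0305,-0.013,0.002,0,0,0],[0.4,-0.0305,-0.013,0.002,0,0,0],[0.4,-0.0305,-0.013,0.002,0,0,0],[0.4,-0.0305,-0.013,0.002,0,0,0],[0.4,-0.0305,-0.013,0.002,0,0,0],[0.4,-0.0305,-0.013,0.002,0,0,0],[0.4,0,0,0,0,0,-7.6],[0.4,0,0,0,0,0,-7.6],[0.4,0,0,0,0,0,-7.6],[0.4,0,0,0,0,0,-7.6],[0.4,0,0,0,0,0,-7.6],[0.4,0,0,0,0,0,0]]'
python3 - <<'E'
from h import *
save("wrist","w1.png")
c=calibration("wrist");print(np.round(-np.array(c['R']).T@np.array(c['t']),3),np.round(c['R'],2))
for k in("card_grip","spare_grip","rack"): print(k,[( [round(e) for e in d['extent']],round(d['conf'],2)) for d in models.search_frame("wrist",k)][:4])
o,R=st();print(o['t'],o['tool_pos'],R.as_matrix().round(3),o['contact_force'],o['opening'])
import pickle;pickle.dump(c,open('c1.pkl','wb'))
E
```

```text
t: 2.6
tool_pos: [0.5343, 0.2616, 0.2073]
tool_rot: [-0.329, 3.124, 0.0]
contact_force: [-0.2, -0.8, -0.0]
opening: 0.0342
[0.456 0.246 0.35 ] [[-0.21  0.98 -0.  ]
 [ 0.93  0.2   0.31]
 [ 0.3   0.06 -0.95]]
card_grip [([444, 73, 510, 112], 0.72), ([293, 28, 390, 54], 0.65), ([256, 152, 272, 220], 0.62)]
spare_grip []
rack [([234, 122, 352, 216], 0.62)]
2.8 [0.53428528 0.26161078 0.20733912] [[-0.978 -0.207  0.   ]
 [-0.207  0.978  0.   ]
 [-0.     0.    -1.   ]] [ 0.440168   -0.53679961  1.01339461] 0.03435409821115344
```

View pics/w1.png

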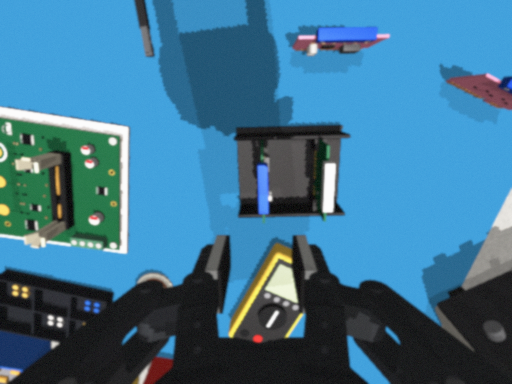

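The wrist view shows the blue bar at (262,188), the spare's white bar at (329,188), and the socket with its posts at the left, (40,163) and (47,234).

```bash
python3 - <<'E'
from h import *
import pickle
c=pickle.load(open('c1.pkl','rb'))
im=cv2.imread('pics/w1.png'); 
def rect(m,x0,y0,x1,y1,z,name):
    mm=np.zeros_like(m);mm[y0:y1,x0:x1]=m[y0:y1,x0:x1]
    r=cv2.minAreaRect(np.argwhere(mm>0)[:,::-1].astype(np.float32))
    bp=cv2.boxPoints(r); W=np.array([onz('wrist',*p,z,c) for p in bp])
    e=[W[1]-W[0],W[2]-W[1]]; e=max(e,key=np.linalg.norm)
    print(name,r,'ctr',W.mean(0).round(4),'sides',np.linalg.norm(W[1]-W[0]).round(4),np.linalg.norm(W[2]-W[1]).round(4),'ang',np.degrees(np.arctan2(e[1],e[0])).round(1))
b,g,r=[im[:,:,i].astype(int) for i in range(3)]
rect(((b>130)&(g<110)&(r<90)).astype(np.uint8),252,145,275,222,.085,'bar')
rect(((b>180)&(g>180)&(r>180)).astype(np.uint8),318,155,342,222,.085,'spare')
big=cv2.resize(im[100:270,0:150],None,fx=4.5,fy=3.5*1.0/1.0*4.5/4.5*1.0,interpolation=cv2.INTER_CUBIC);
big=cv2.resize(im[135:265,0:140],None,fx=4.5,fy=4.5,interpolation=cv2.INTER_CUBIC)
cv2.imwrite('pics/sock.png',big)
print(im[160:220:12,262],im[185,255:270])
E
```

```text
bar ((262.31585693359375, 190.9149932861328), (15.543694496154785, 53.90522384643555), 5.492323875427246) ctr [0.54   0.2654 0.085 ] sides 0.0552 0.0147 ang -173.8
spare ((328.7362365722656, 187.48448181152344), (10.804852485656738, 49.502662658691406), 3.3664608001708984) ctr [0.5231 0.3279 0.085 ] sides 0.0502 0.0103 ang -167.5
[[ 67  88  49]
 [251 151  97]
 [251 149  94]
 [251 155  93]
 [251 149  87]] [[ 83  81  82]
 [ 87  75  74]
 [144  83  66]
 [220 111  70]
 [244 132  82]
 [249 143  88]
 [250 146  92]
 [251 148  94]
 [251 152  98]
 [251 151  96]
 [251 150  97]
 [248 141  91]
 [230 120  77]
 [169  89  70]
 [109  81  79]]
```

View pics/sock.png

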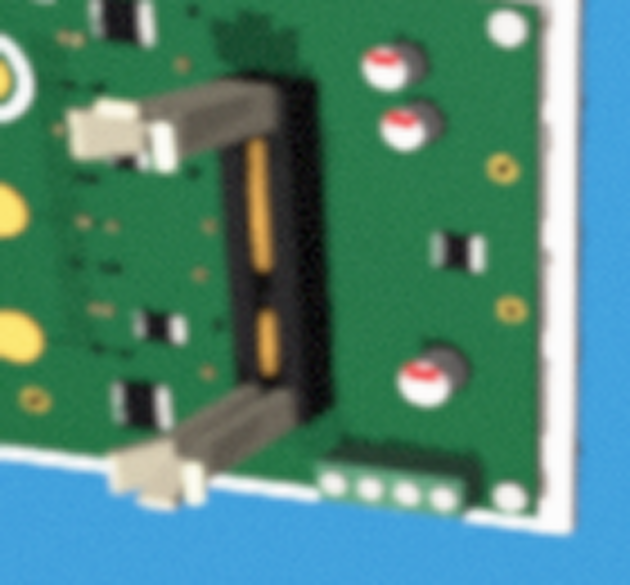

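```bash
cat >> h.py <<'E'
def rect(m,x0,y0,x1,y1,z,name,c,cam='wrist'):
    mm=np.zeros_like(m);mm[y0:y1,x0:x1]=m[y0:y1,x0:x1]
    r=cv2.minAreaRect(np.argwhere(mm>0)[:,::-1].astype(np.float32))
    W=np.array([onz(cam,*p,z,c) for p in cv2.boxPoints(r)])
    e=max([W[1]-W[0],W[2]-W[1]],key=np.linalg.norm)
    print(name,np.round(r[0],1),'ctr',W.mean(0).round(4),'sides',np.linalg.norm(W[1]-W[0]).round(4),np.linalg.norm(W[2]-W[1]).round(4),'ang',np.degrees(np.arctan2(e[1],e[0])).round(1))
E
python3 - <<'E'
from h import *
import pickle
c=pickle.load(open('c1.pkl','rb'))
im=cv2.imread('pics/w1.png').astype(int); b,g,r=[im[:,:,i] for i in range(3)]
for th in(180,220): rect(((b>th)&(g<185)&(r<130)).astype(np.uint8),253,164,274,216,.088,'bar',c)
print(im[158:170,262,0],im[208:220,264])
p=[onz('wrist',u,v,.025,c) for u,v in((57.3,166.1),(59.6,218.3))]; print(np.round(p,4))
d=p[1]-p[0];print(np.degrees(np.arctan2(d[1],d[0])))
for z in(.07,.075): print([onz('wrist',u,v,z,c).round(4) for u,v in((25.5,164.5),(34.5,238.5))])
o,R=st();
for q in((.5344,.2626),(.5355,.263)): print(R.inv().apply(np.array([*q,.063])-o['tool_pos']).round(4))
E
```

```text
bar [262.8 189. ] ctr [0.5369 0.2653 0.088 ] sides 0.0098 0.0486 ang 13.8
bar [262.5 189.5] ctr [0.5374 0.265  0.088 ] sides 0.0084 0.0475 ang 12.3
[108  85  67  58  68  89 142 215 245 250 251 251] [[251 154  94]
 [251 152  91]
 [251 149  90]
 [250 145  89]
 [247 136  81]
 [232 130  77]
 [168 126  72]
 [114 129  77]
 [110 133  75]
 [126 137  67]
 [141 147  72]
 [144 145  67]]
[[0.5773 0.0297 0.025 ]
 [0.6442 0.0317 0.025 ]]
1.7559715455578333
[array([0.5654, 0.0284, 0.07  ]), array([0.6483, 0.0343, 0.07  ])]
[array([0.5634, 0.0323, 0.075 ]), array([0.6449, 0.0381, 0.075 ])]
[-0.0003  0.0009  0.1443]
[-0.0015  0.0011  0.1443]
```

```bash
python3 -m creep '[[0.4,-0.002,0.002,0.02,0,0,-0.5],[0.4,0,0,0.025,0,0,0],[0.4,0,0,0.025,0,0,0],[0.4,0,0,0.025,0,0,0],[0.4,0,0,0.02,0,0,0],[0.4,0,0,0.015,0,0,0],[0.4,0,0,0.014,0,0,0],[0.4,0,0,0,0,0,0],[0,0,0,0,0,0,0],[0,0,0,0,0,0,0],[0,0,0,0,0,0,0],[0,0,0,0,0,0,0],[0,0,0,0,0,0,0]]' 60
python3 - <<'E'
from h import *
save("wrist","w2.png");o,R=st();print(o['t'],o['tool_pos'],o['contact_force'],o['wrist_torque'],o['opening'])
E
```

```text
t: 4.1
tool_pos: [0.5368, 0.2643, 0.0647]
tool_rot: [-0.343, 3.12, 0.001]
contact_force: [0.0, 0.3, 3.8]
opening: 0.0087
4.15 [0.53676732 0.26433536 0.06466612] [ 0.77283368 -0.07818843  5.1295478 ] [ 0.08804066 -0.02060324 -0.04183901] 0.008784502500336813
```

View pics/w2.png

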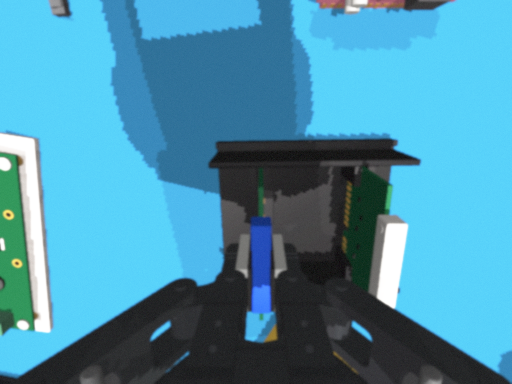

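The card is held by its bar, seen at (261,265) between the pads. Next I lift it and carry it over the socket.

```bash
python3 -m creep '[[0,0,0,-0.008,0,0,0],[0,0,0,-0.01,0,0,0],[0,0,0,-0.012,0,0,0],[0,0,0,-0.015,0,0,0],[0,0,0,-0.015,0,0,0],[0,0,0,-0.02,0,0,0],[0,0,0,-0.015,0,0,0],[0,-0.001,-0.0134,0,0,0,0],[0,-0.0019,-0.0241,0,0,0,0],[0,-0.0019,-0.0241,0,0,0,0],[0,-0.0019,-0.0241,0,0,0,0],[0,-0.0019,-0.0241,0,0,0,0],[0,-0.0019,-0.0241,0,0,0,0],[0,-0.0019,-0.0241,0,0,0,0],[0,-0.0019,-0.0241,0,0,0,0],[0,-0.0019,-0.0241,0,0,0,0],[0,-0.0019,-0.0241,0,0,0,0],[0,-0.001,-0.0107,0,0,0,4.6],[0,0,0,0,0,0,4.6],[0,0,0,0,0,0,0]]'
python3 - <<'E'
from h import *
import pickle
o,R=st()
ims=[]
for n in("scene","side","wrist"):
    im=get_image(n);cv2.imwrite(f'pics/{n}3.png',im[:,:,::-1])
    print(n,[([round(e) for e in d['extent']],round(d['conf'],2)) for d in models.search_frame(n,"card_grip")][:3])
pickle.dump(calibration('wrist'),open('c3.pkl','wb'))
print(o['t'],o['tool_pos'],R.as_matrix().round(3),o['contact_force'],o['wrist_torque'],o['opening'])
a=cv2.imread('pics/wrist3.png')[60:384,100:420];a=cv2.resize(a,(500,506),interpolation=cv2.INTER_CUBIC)
b=cv2.imread('pics/side3.png')[160:290,200:330];b=cv2.resize(b,(300,300),interpolation=cv2.INTER_CUBIC)
s=cv2.imread('pics/scene3.png')[130:250,190:280];s=cv2.resize(s,(216,288),interpolation=cv2.INTER_CUBIC)
C=np.zeros((590,800,3),np.uint8);C[:506,:500]=a;C[:300,500:]=b;C[302:590,500:716]=s
cv2.imwrite('pics/m3.png',C)
E
```

```text
t: 6.15
tool_pos: [0.6064, 0.0315, 0.1574]
tool_rot: [0.09, -3.139, 0.0]
contact_force: [-0.1, -0.7, 0.2]
opening: 0.0084
scene [([378, 178, 400, 199], 0.82), ([239, 177, 242, 197], 0.52)]
side [([244, 186, 276, 217], 0.57), ([159, 146, 164, 171], 0.55)]
wrist [([250, 162, 277, 321], 0.87)]
6.15 [0.60639742 0.03154873 0.15736491] [[-0.998 -0.057 -0.002]
 [-0.057  0.998 -0.   ]
 [ 0.002 -0.    -1.   ]] [-0.12526425 -0.68380525  0.22524626] [0.0225159  0.03377094 0.01749292] 0.00840914470562553
```

View pics/m3.png

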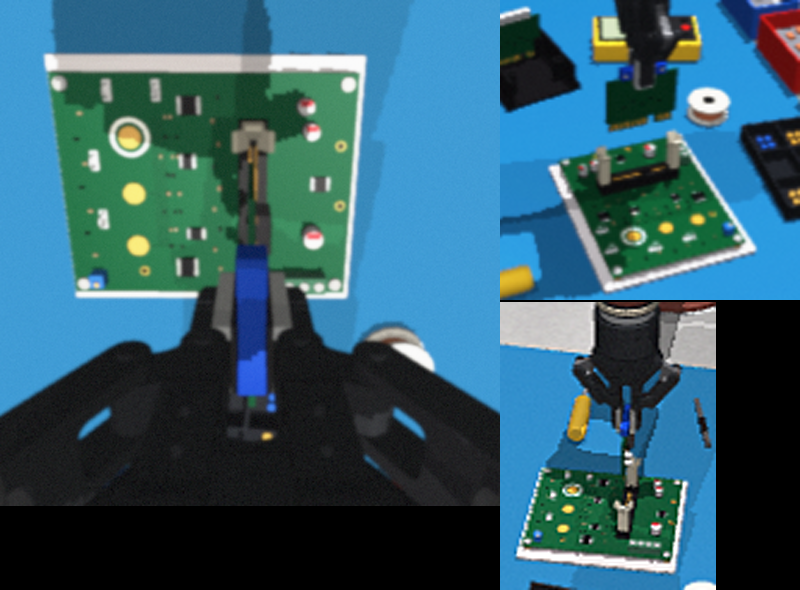

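In the wrist picture the board lies under the held card. The near post top is at about crop (253,138), the slot contacts at (252,170) and the bar in line at (252,320). I now compute the angle and offset.

```bash
python3 - <<'E'
from h import *
import pickle
c=pickle.load(open('c3.pkl','rb'));c1=pickle.load(open('c1.pkl','rb'))
f=lambda u,v:(100+u/1.5625,60+v/1.5625)
W=[onz('wrist',*f(*p),.006,c)[:2] for p in((45,57),(366,57),(346,297),(77,295))]
W=np.array(W);print(W.round(4),'sides',[np.linalg.norm(W[i]-W[i-1]).round(4) for i in range(4)],'ctr',W.mean(0).round(4))
d=W[3]-W[0];print('x ang',np.degrees(np.arctan2(d[1],d[0])));d=W[2]-W[1];print(np.degrees(np.arctan2(d[1],d[0])));d=W[0]-W[1];print('y ang',np.degrees(np.arctan2(d[1],d[0]))+90)
print('post',onz('wrist',*f(252.5,130),.072,c),'slot',onz('wrist',*f(253,145),.03,c),onz('wrist',*f(252,200),.03,c))
print('pad',onz('wrist',*f(129,137),.018,c), 'bar far end top', onz('wrist',*f(252,247),.1575+.0187+.006,c),onz('wrist',*f(252,395),.1575+.0187+.006,c))
# plain colour fit of bar
im=cv2.imread('pics/wrist3.png').astype(int); b,g,r=[im[:,:,i] for i in range(3)]
rect(((b>150)&(g<130)&(r<100)).astype(np.uint8),250,200,275,320,.1822,'bar',c)
# sides view post tops
s=cv2.imread('pics/side3.png')[210:255,235:295];cv2.imwrite('pics/sp.png',cv2.resize(s,None,fx=8,fy=8,interpolation=cv2.INTER_CUBIC))
w=cv2.imread('pics/wrist3.png')[125:215,225:300];w=cv2.resize(w,None,fx=5,fy=5,interpolation=cv2.INTER_CUBIC)
C=np.zeros((450,375+480,3),np.uint8);C[:,:375]=w;C[:360,375:]=cv2.imread('pics/sp.png');cv2.imwrite('pics/m4.png',C[:,:800])
E
```

```text
[[ 0.532  -0.0999]
 [ 0.5202  0.1011]
 [ 0.6895  0.1097]
 [ 0.6996 -0.0902]] sides [np.float64(0.1679), np.float64(0.2014), np.float64(0.1695), np.float64(0.2002)] ctr [0.6103 0.0052]
x ang 3.2982325004353994
2.9104153676915305
y ang 3.3678068963506433
post [0.56032233 0.03204841 0.072     ] slot [0.57553332 0.03338423 0.03      ] [0.61070623 0.03486708 0.03      ]
pad [ 0.57720912 -0.04536101  0.018     ] bar far end top [0.57792336 0.03264859 0.1822    ] [0.63004055 0.03575357 0.1822    ]
bar [263.  275.5] ctr [0.6093 0.0354 0.1822] sides 0.0101 0.0492 ang 4.2
```

View pics/m4.png

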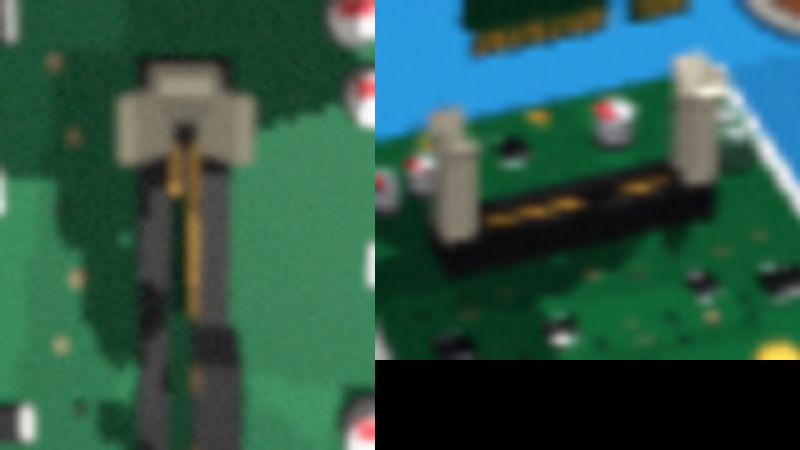

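```bash
python3 - <<'E'
from h import *
import pickle
c=pickle.load(open('c3.pkl','rb'))
o,R=st();P=np.array(o['tool_pos']);M=R.as_matrix()
f=lambda u,v:(225+u/5,125+v/5)
T=lambda X:(M.T@(np.array(X)-P)*1000).round(1)
for n,uv,z in(('groove',(185,130),.064),('groove',(185,130),.075),('postTopL',(117,95),.075),('postTopR',(255,95),.075),('body330L',(137,330),.032),('body330R',(238,330),.032),('body200L',(140,200),.032),('body200R',(230,200),.032),('body440L',(138,440),.032),('body440R',(242,440),.032),('goldtop',(195,150),.026)):
    X=onz('wrist',*f(*uv),z,c);print(n,z,X.round(4),'tool mm',T(X))
# card corner predicted
g=P-M[:,2]*.0187
for s in(-.04,0,.04):
    e=g+M[:,2]*.072-M[:,0]*s; p=proj('wrist',e,c);print('card edge',s,e.round(4),((p-[225,125])*5).round(0))
# side view: posts tops and card
h=lambda u,v:('side',235+(u-375)/8,210+v/8)
for n,uv,z in(('postA top',(447,112),.075),('postB top',(698,60),.075)): 
    X=onz(*h(*uv),z);print(n,X.round(4),T(X))
for s in(-.04,.04):
    e=g+M[:,2]*.072-M[:,0]*s; p=proj('side',e);print('card side',((p-[235,210])*8+[375,0]).round(0))
E
```

```text
groove 0.064 [0.5679 0.0329 0.064 ] tool mm [38.7  2.1 94.2]
groove 0.075 [0.566  0.0327 0.075 ] tool mm [40.6  2.1 83.2]
postTopL 0.075 [0.5611 0.0216 0.075 ] tool mm [46.2 -8.7 83.2]
postTopR 0.075 [0.5598 0.0434 0.075 ] tool mm [46.1 13.1 83.2]
body330L 0.032 [0.6137 0.0262 0.032 ] tool mm [ -6.6  -7.2 126.2]
body330R 0.032 [0.6125 0.0462 0.032 ] tool mm [ -6.6  12.8 126.2]
body200L 0.032 [0.5875 0.0255 0.032 ] tool mm [ 19.6  -6.4 126.2]
body200R 0.032 [0.5864 0.0428 0.032 ] tool mm [ 19.6  10.9 126.2]
body440L 0.032 [0.6371 0.0276 0.032 ] tool mm [-30.1  -7.3 126.2]
body440R 0.032 [0.6359 0.0487 0.032 ] tool mm [-30.1  13.9 126.2]
goldtop 0.026 [0.5783 0.0356 0.026 ] tool mm [ 28.2   4.2 132.2]
card edge -0.04 [0.5668 0.0307 0.1049] [171. 171.]
card edge 0 [0.6067 0.0331 0.1049] [172. 438.]
card edge 0.04 [0.6466 0.0354 0.1049] [172. 675.]
postA top [0.5642 0.0358 0.075 ] [42.2  5.2 83.2]
postB top [0.649  0.0388 0.075 ] [-42.5   3.2  83.2]
card side [460.  46.]
card side [700.  -6.]
```

```bash
python3 - <<'E'
from h import *
import pickle
c=pickle.load(open('c3.pkl','rb'))
o,R=st();P=np.array(o['tool_pos']);M=R.as_matrix()
print(np.round(c['mtx'],1),'cam in tool',(M.T@(-np.array(c['R']).T@np.array(c['t'])-P)).round(4)); print((np.array(c['R'])@M).round(4))
g=P-M[:,2]*.0187
for y in(0,.003):
  for x in(-.025,0,.025):
    print(y,x,proj('wrist',g-M[:,2]*.006-M[:,0]*x+M[:,1]*y,c).round(1))
im=cv2.imread('pics/wrist3.png').astype(int)
for v in(225,240,255,270,285,300): 
    r=im[v,245:285]; m=np.where((r[:,0]>110)&(r[:,0]-r[:,2]>60))[0]+245; print(v,m.min(),m.max(),end='; ')
for v in(135,140,145,148): print(v,im[v,240:285].sum(1))
E
```

```text
[[285.8   0.  260.7]
 [  0.  285.8 192.5]
 [  0.    0.    1. ]] cam in tool [ 0.0799  0.0011 -0.1431]
[[-7.000e-04  1.000e+00  0.000e+00]
 [-9.505e-01 -7.000e-04 -3.107e-01]
 [-3.107e-01 -3.000e-04  9.505e-01]]
0 -0.025 [258.4 226.3]
0 0 [258.6 273.8]
0 0.025 [258.7 316.2]
0.003 -0.025 [265.  226.3]
0.003 0 [264.8 273.8]
0.003 0.025 [264.6 316.2]Traceback (most recent call last):
  File "<stdin>", line 12, in <module>
    return umr_minimum(a, axis, None, out, keepdims, initial, where)
ValueError: zero-size array to reduction operation minimum which has no identity
```

```bash
python3 -m creep '[[0,0,0.002,0.01,0,0,0],[0,0,0,0.01,0,0,0],[0,0,0,0,0,0,0]]'
cat > v.py <<'E'
from h import *
import pickle,sys
tag=sys.argv[1]
o,R=st();P=np.array(o['tool_pos']);M=R.as_matrix()
for n in("side","wrist"): cv2.imwrite(f'pics/{n}{tag}.png',get_image(n)[:,:,::-1])
c=calibration('wrist');pickle.dump(c,open(f'c{tag}.pkl','wb'))
print(o['t'],o['tool_pos'],o['contact_force'].round(1),o['wrist_torque'].round(2),o['opening'])
g=P-M[:,2]*.0187
print([((proj('wrist',g+M[:,2]*.072-M[:,0]*s,c)-[225,110])*5).round(0) for s in(-.04,.04)],[((proj('side',g+M[:,2]*.072-M[:,0]*s)-[238,198])*8+[350,0]).round(0) for s in(-.04,.04)])
a=cv2.imread(f'pics/wrist{tag}.png')[110:230,225:295];b=cv2.imread(f'pics/side{tag}.png')[198:260,238:294]
C=np.zeros((600,800,3),np.uint8);C[:,:350]=cv2.resize(a,None,fx=5,fy=5,interpolation=cv2.INTER_CUBIC);C[:496,350:798]=cv2.resize(b,None,fx=8,fy=8,interpolation=cv2.INTER_CUBIC)
cv2.imwrite(f'pics/m{tag}.png',C)
E
python3 v.py 5
```

```text
t: 6.75
tool_pos: [0.605, 0.0352, 0.1353]
tool_rot: [0.093, -3.136, -0.001]
contact_force: [-0.2, -0.6, -1.2]
opening: 0.0088
6.75 [0.60502608 0.0352207  0.13532562] [-0.2 -0.6 -1.2] [0.01 0.04 0.03] 0.008829167938144627
[array([173., 235.]), array([174., 736.])] [array([403., 196.]), array([639., 144.])]
```

View pics/m5.png

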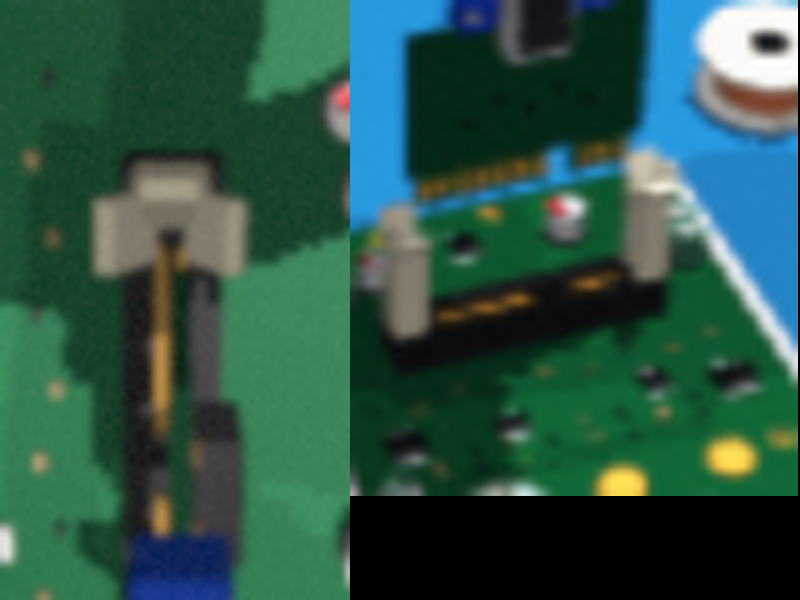

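```bash
python3 - <<'E'
from h import *
import pickle
c=pickle.load(open('c5.pkl','rb'))
o,R=st();P=np.array(o['tool_pos']);M=R.as_matrix();print(P)
T=lambda X:(M.T@(np.array(X)-P)*1000).round(1)
f=lambda u,v:(225+u/5,110+v/5)
ez=P[2]+.0187-.072
for n,uv,z in(('card corner',(182,250),ez),('groove',(171,238),.064),('groove',(171,238),.074),('top front edge L',(95,275),.074),('topR',(247,275),.074),('outer',(171,160),.074)): print(n,z,T(onz('wrist',*f(*uv),z,c)))
h=lambda u,v:('side',238+(u-350)/8,198+v/8)
print('side card corners',T(onz(*h(412,190),ez)),T(onz(*h(636,142),ez)))
for z in(.07,.075):print('posts top front edges',z,T(onz(*h(430,240),z)),T(onz(*h(672,185),z)), T(onz(*h(383,240),z)),T(onz(*h(627,190),z)))
E
```

```text
[0.60614577 0.03501028 0.137202  ]
card corner 0.08390200307247851 [39.5  1.5 53.4]
groove 0.064 [37.2 -0.1 73.3]
groove 0.074 [39.2 -0.  63.3]
top front edge L 0.074 [ 33.7 -11.2  63.3]
topR 0.074 [33.7 11.1 63.3]
outer 0.074 [50.6 -0.  63.3]
side card corners [38.3 -0.  53.4] [-37.1  -0.8  53.2]
posts top front edges 0.07 [35.4 -9.1 67.3] [-46.9  -9.2  67.1] [49.2 -4.3 67.3] [-32.3  -6.7  67.1]
posts top front edges 0.075 [ 37.4 -14.6  62.3] [-44.2 -14.6  62.1] [51.2 -9.8 62.3] [-29.7 -12.2  62.1]
```

The wrist view shows the card edge at x≈182 and the groove at 171, so it is about 1.8 mm too far in +y. The side view shows it about 1.5 mm short in x. I correct both and lower it gently.

```bash
python3 -m creep '[[0,-0.0015,-0.0018,0,0,0,0],[0,0,0,0,0,0,0],[0,0,0,0.003,0,0,0],[0,0,0,0.003,0,0,0],[0,0,0,0.003,0,0,0],[0,0,0,0.003,0,0,0],[0,0,0,0.003,0,0,0],[0,0,0,0.003,0,0,0],[0,0,0,0,0,0,0]]'
python3 v.py 6
```

```text
t: 7.75
tool_pos: [0.6079, 0.0332, 0.1195]
tool_rot: [0.092, -3.139, -0.0]
contact_force: [-0.0, 0.3, -1.0]
opening: 0.0084
7.75 [0.60793319 0.03320069 0.11954986] [-0.   0.3 -1. ] [-0.    0.05  0.05] 0.00836033664851838
[array([171., 242.]), array([173., 745.])] [array([414., 237.]), array([648., 184.])]
```

```bash
python3 -m creep '[[0,0,0,0.002,0,0,0],[0,0,0,0.002,0,0,0],[0,0,0,0.002,0,0,0],[0,0,0,0.002,0,0,0],[0,0,0,0,0,0,0]]'; python3 -m creep '[[0,0,0,0.002,0,0,0],[0,0,0,0.002,0,0,0],[0,0,0,0.002,0,0,0],[0,0,0,0,0,0,0]]'; python3 v.py 7
```

```text
t: 8.35
tool_pos: [0.6081, 0.0332, 0.1118]
tool_rot: [0.092, -3.139, -0.0]
contact_force: [0.1, -0.0, -1.7]
opening: 0.0086
t: 8.75
tool_pos: [0.6081, 0.0332, 0.1058]
tool_rot: [0.092, -3.139, -0.0]
contact_force: [0.2, 0.7, -1.1]
opening: 0.0089
8.75 [0.60807579 0.03318652 0.10578824] [ 0.2  0.7 -1.1] [-0.01  0.01 -0.01] 0.008889705619104063
[array([171., 244.]), array([172., 747.])] [array([414., 270.]), array([646., 217.])]
```

View pics/m7.png

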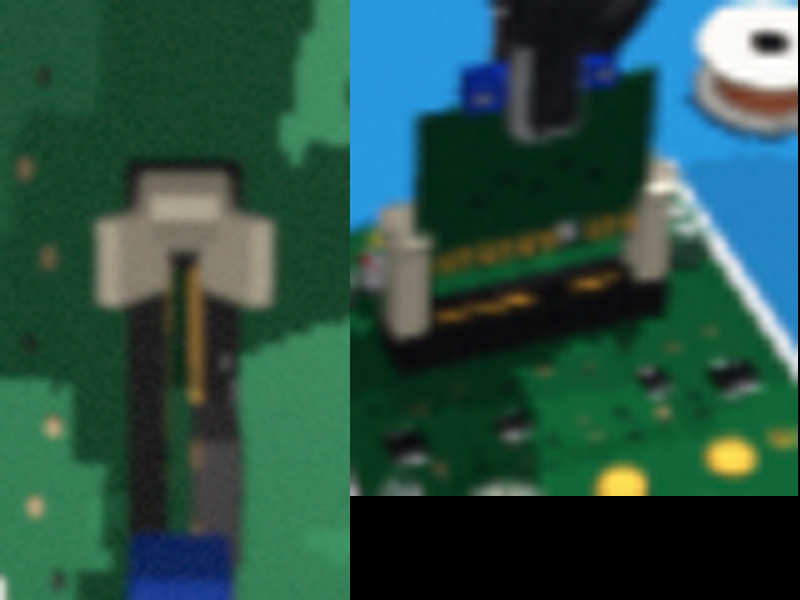

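The card ends are now inside both guides, with the strip at 178 and the groove at 183 and no contact force. I continue down with +0.5 mm in y.

```bash
python3 -m creep '[[0,0,0.0005,0.002,0,0,0],[0,0,0,0.002,0,0,0],[0,0,0,0.002,0,0,0],[0,0,0,0.002,0,0,0],[0,0,0,0,0,0,0]]'; python3 -m creep '[[0,0,0,0.002,0,0,0],[0,0,0,0.002,0,0,0],[0,0,0,0.002,0,0,0],[0,0,0,0.002,0,0,0],[0,0,0,0,0,0,0]]';python3 -m creep '[[0,0,0,0.002,0,0,0],[0,0,0,0.002,0,0,0],[0,0,0,0,0,0,0]]'
```

```text
t: 9.35
tool_pos: [0.6082, 0.0337, 0.0978]
tool_rot: [0.092, -3.14, -0.0]
contact_force: [-0.6, -0.6, -0.3]
opening: 0.009
t: 9.85
tool_pos: [0.6082, 0.0337, 0.0898]
tool_rot: [0.092, -3.14, -0.0]
contact_force: [0.1, 0.4, -0.8]
opening: 0.0084
t: 10.15
tool_pos: [0.6082, 0.0337, 0.0859]
tool_rot: [0.092, -3.14, -0.0]
contact_force: [-0.4, -0.4, -0.4]
opening: 0.0086
```

```bash
python3 -m creep '[[0,0,0,0.0015,0,0,0],[0,0,0,0.0015,0,0,0],[0,0,0,0,0,0,0]]'; python3 -m creep '[[0,0,0,0.0015,0,0,0],[0,0,0,0.0015,0,0,0],[0,0,0,0,0,0,0]]';python3 -m creep '[[0,0,0,0.0015,0,0,0],[0,0,0,0.001,0,0,0],[0,0,0,0,0,0,0]]'
```

```text
t: 10.45
tool_pos: [0.6084, 0.0337, 0.0836]
tool_rot: [0.092, -3.14, -0.0]
contact_force: [-2.2, -0.3, 1.8]
opening: 0.0084
t: 10.75
tool_pos: [0.6085, 0.0336, 0.0824]
tool_rot: [0.092, -3.14, 0.0]
contact_force: [-7.1, -0.4, 9.9]
opening: 0.0085
t: 11.05
tool_pos: [0.6084, 0.0336, 0.0791]
tool_rot: [0.092, -3.14, 0.0]
contact_force: [-5.6, -1.1, 6.3]
opening: 0.0085
```

```bash
python3 -m creep '[[0,0.0007,0,0,0,0,0],[0,0,0,0.001,0,0,0],[0,0,0,0.001,0,0,0],[0,0,0,0,0,0,0]]'; python3 -m creep '[[0,0,0,0.001,0,0,0],[0,0,0,0.001,0,0,0],[0,0,0,0,0,0,0]]';python3 -m creep '[[0,0,0,0.001,0,0,0],[0,0,0,0.001,0,0,0],[0,0,0,0,0,0,0]]'
```

```text
t: 11.45
tool_pos: [0.6082, 0.0336, 0.0769]
tool_rot: [-0.092, 3.139, -0.0]
contact_force: [-3.5, -0.6, 5.5]
opening: 0.0087
t: 11.75
tool_pos: [0.6083, 0.0336, 0.0766]
tool_rot: [-0.092, 3.139, -0.0]
contact_force: [-8.4, 0.1, 13.9]
opening: 0.0089
t: 12.05
tool_pos: [0.6084, 0.0335, 0.0765]
tool_rot: [-0.092, 3.14, -0.001]
contact_force: [-14.1, -0.5, 22.6]
opening: 0.0091
```

```bash
python3 -m creep '[[0,0,0,0.0015,0,0,0],[0,0,0,0.0015,0,0,0],[0,0,0,0,0,0,0],[0,0,0,0,0,0,0]]' 100; python3 v.py 8
```

```text
t: 12.45
tool_pos: [0.6086, 0.0335, 0.0765]
tool_rot: [0.093, -3.14, 0.001]
contact_force: [-20.9, -0.3, 37.2]
opening: 0.0079
12.45 [0.60863983 0.03349915 0.07651181] [-20.9  -0.3  37.2] [ 0.    3.4  -0.04] 0.007875743321192619
[array([171., 246.]), array([172., 750.])] [array([415., 338.]), array([643., 284.])]
```

View pics/m8.png

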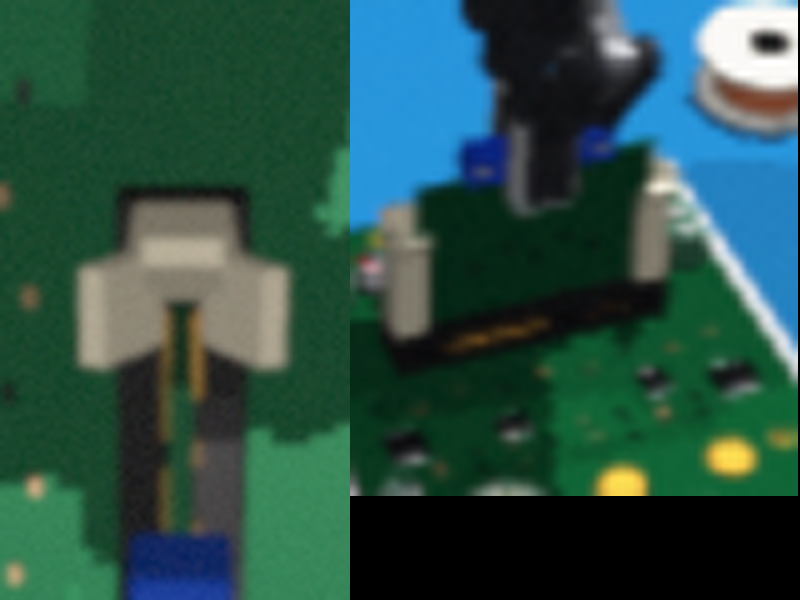

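```bash
python3 -m creep '[[0,0,0,-0.004,0,0,0],[0,0,0,-0.003,0,0,0],[0,0,0,0,0,0,0]]'; python3 -m creep '[[0.4,0,0,0,0,0,0],[0.4,0,0,0,0,0,0],[0.4,0,0,0,0,0,0],[0.4,0,0,0,0,0,0]]' ; python3 -m creep '[[0.4,0,0,-0.01,0,0,0],[0.4,0,0,-0.02,0,0,0],[0.4,0,0,-0.03,0,0,0],[0.4,0,0,-0.04,0,0,0],[0.4,0,0,-0.03,0,0,0],[0.4,0,0,0,0,0,0]]'
python3 - <<'E'
from h import *
import pickle
o,R=st();P=np.array(o['tool_pos']);M=R.as_matrix();print(P,M.round(3),o['t'])
for n in("wrist","side","scene"):
    im=get_image(n);cv2.imwrite(f'pics/{n}9.png',im[:,:,::-1])
    for k in("card_grip","pen_grip","pad","stand"): print(n,k,[([round(e) for e in d['extent']],round(d['conf'],2)) for d in models.search_frame(n,k)][:3])
c=calibration('wrist');pickle.dump(c,open('c9.pkl','wb'))
E
```

```text
t: 12.85
tool_pos: [0.6082, 0.0336, 0.0768]
tool_rot: [-0.092, 3.139, -0.0]
contact_force: [-2.7, -1.4, 6.9]
opening: 0.0077
t: 13.25
tool_pos: [0.6075, 0.0337, 0.0753]
tool_rot: [0.092, -3.14, -0.0]
contact_force: [0.6, 0.2, -0.9]
opening: 0.0339
t: 13.85
tool_pos: [0.611, 0.0335, 0.2135]
tool_rot: [-0.092, 3.128, -0.002]
contact_force: [0.2, -1.3, 1.4]
opening: 0.0342
[0.6109881  0.03349163 0.21348607] [[-0.998 -0.059  0.012]
 [-0.059  0.998 -0.001]
 [-0.012 -0.001 -1.   ]] 13.85
wrist card_grip [([256, 131, 274, 221], 0.88)]
wrist pen_grip []
wrist pad [([147, 86, 326, 223], 0.58)]
wrist stand []
side card_grip [([240, 214, 275, 238], 0.85), ([222, 219, 311, 288], 0.71), ([160, 174, 168, 198], 0.53)]
side pen_grip [([235, 330, 256, 371], 0.9)]
side pad [([225, 220, 309, 288], 0.57)]
side stand [([214, 340, 274, 384], 0.59)]
scene card_grip [([323, 168, 348, 187], 0.8), ([378, 177, 398, 201], 0.8), ([240, 195, 245, 211], 0.61)]
scene pen_grip [([142, 143, 151, 167], 0.58)]
scene pad [([194, 197, 268, 244], 0.58)]
scene stand [([138, 161, 164, 190], 0.68)]
```

```bash
python3 - <<'E'
from h import *
import pickle
c=pickle.load(open('c9.pkl','rb'))
im=cv2.imread('pics/wrist9.png').astype(int);b,g,r=[im[:,:,i] for i in range(3)]
rect(((b>150)&(g<150)&(r<110)).astype(np.uint8),250,125,278,225,.1,'bar',c)
m=((r>190)&(g>140)&(b<150)).astype(np.uint8)
n,l,s,ct=cv2.connectedComponentsWithStats(m)
for i in range(1,n):
    if s[i,4]>30:
        u,v=ct[i]; rr=[im[int(v+9*np.sin(a)),int(u+9*np.cos(a))].min() for a in np.arange(0,6.3,.5) if 0<=int(v+9*np.sin(a))<384]
        print(s[i],ct[i].round(1),onz('wrist',u,v,.018,c).round(4),rr)
A=lambda u,v:("scene",u,v)
# red pen in scene and side
for n,(x0,y0,x1,y1) in(('scene',(135,135,160,172)),('side',(225,320,265,380))):
    q=cv2.imread(f'pics/{n}9.png').astype(int);mm=np.zeros((384,512),np.uint8);mm[y0:y1,x0:x1]=((q[:,:,2]>110)&(q[:,:,1]<70)&(q[:,:,0]<80))[y0:y1,x0:x1]
    ys,xs=np.nonzero(mm);print(n,xs.min(),xs.max(),ys.min(),ys.max(),xs.mean(),ys.mean())
    for y in range(ys.min(),ys.max()+1,3): print(y,xs[ys==y].min(),xs[ys==y].max(),end='; ')
E
```

```text
bar [261.5 185.5] ctr [0.6029 0.0351 0.1   ] sides 0.0097 0.0446 ang 3.7
[159   0  23  19 390] [170.7   8.4] [ 0.4463 -0.0654  0.018 ] [np.int64(80), np.int64(88), np.int64(102), np.int64(70), np.int64(67), np.int64(70), np.int64(68), np.int64(70), np.int64(76), np.int64(78), np.int64(94), np.int64(90), np.int64(78)]
[189 130  12  11 106] [194.3 134.8] [ 0.5709 -0.0434  0.018 ] [np.int64(225), np.int64(227), np.int64(231), np.int64(235), np.int64(232), np.int64(235), np.int64(228), np.int64(235), np.int64(192), np.int64(148), np.int64(155), np.int64(183), np.int64(180)]
[191 160  12  11 107] [196.6 165.1] [ 0.6062 -0.0413  0.018 ] [np.int64(56), np.int64(53), np.int64(59), np.int64(50), np.int64(50), np.int64(50), np.int64(52), np.int64(48), np.int64(53), np.int64(55), np.int64(51), np.int64(55), np.int64(56)]
[193 190  12  10  93] [198.4 194.4] [ 0.6426 -0.0395  0.018 ] [np.int64(55), np.int64(55), np.int64(53), np.int64(51), np.int64(49), np.int64(48), np.int64(52), np.int64(51), np.int64(50), np.int64(51), np.int64(50), np.int64(53), np.int64(57)]
[425 199  87 110 872] [461.9 245.7] [0.6932 0.3012 0.018 ] [np.int64(161), np.int64(89), np.int64(61), np.int64(59), np.int64(60), np.int64(100), np.int64(53), np.int64(42), np.int64(37), np.int64(62), np.int64(95), np.int64(66), np.int64(90)]
[163 355   8   5  39] [166.6 356.9] [ 0.9033 -0.0898  0.018 ] [np.int64(27), np.int64(40), np.int64(92), np.int64(172), np.int64(175), np.int64(172), np.int64(175), np.int64(122), np.int64(47), np.int64(27), np.int64(25), np.int64(32), np.int64(32)]
scene 142 149 144 163 145.84375 154.11458333333334
144 143 147; 147 143 147; 150 143 147; 153 144 148; 156 144 148; 159 144 149; 162 145 149; side 238 253 330 364 246.34674922600618 347.5882352941176
330 247 249; 333 241 251; 336 238 253; 339 238 253; 342 240 253; 345 242 252; 348 242 252; 351 242 252; 354 240 252; 357 242 252; 360 241 249; 363 242 244;
```

```bash
python3 -m creep '[[0.6,0.0164,-0.0341,-0.01,0,0,0],[0.6,0.0164,-0.0341,-0.01,0,0,0],[0.6,0.0164,-0.0341,-0.01,0,0,0],[0.6,0.0164,-0.0341,-0.01,0,0,0],[0.6,0.0164,-0.0341,-0.005,0,0,0],[0.6,0.0164,-0.0341,0,0,0,0],[0.6,0.0164,-0.0341,0,0,0,0],[0.6,0.0164,-0.0341,0,0,0,0],[0.6,0.0164,-0.0341,0,0,0,0],[0.6,0.0164,-0.0341,0,0,0,0],[0.6,0,0,0,0,0,0],[0.6,0,0,0,0,0,0]]' 60
python3 - <<'E'
from h import *
import pickle
o,R=st();P=np.array(o['tool_pos']);M=R.as_matrix();print(P,M.round(3),o['t'])
im=get_image("wrist");cv2.imwrite('pics/wrist10.png',im[:,:,::-1])
c=calibration('wrist');pickle.dump(c,open('c10.pkl','wb'))
for k in("pen_grip","stand"): print(k,[([round(e) for e in d['extent']],round(d['conf'],2)) for d in models.search_frame("wrist",k)][:3])
E
python3 - <<'E'
import cv2
cv2.imwrite('pics/w10c.png',cv2.resize(cv2.imread('pics/wrist10.png')[60:384,130:400],None,fx=1.85,fy=1.85,interpolation=cv2.INTER_CUBIC))
E
```

```text
t: 15.8
tool_pos: [0.4636, -0.3168, 0.2508]
tool_rot: [-0.089, 3.14, 0.001]
contact_force: [0.1, 0.4, -0.5]
opening: 0.051
[ 0.46361299 -0.31683365  0.25081687] [[-0.998 -0.057  0.   ]
 [-0.057  0.998  0.   ]
 [-0.     0.    -1.   ]] 15.8
pen_grip [([244, 160, 276, 206], 0.71)]
stand [([224, 128, 292, 212], 0.81), ([486, 257, 512, 319], 0.52)]
```

View pics/w10c.png

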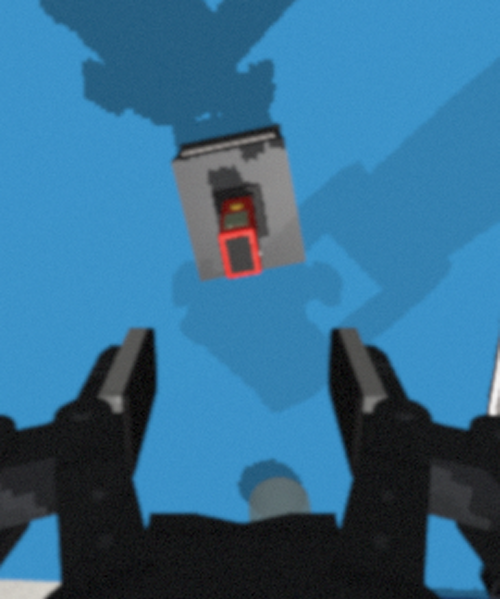

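The pen top rim has corners at about (219,233), (253,229), (261,273) and (229,278) in the crop. Its narrow side lies roughly along the jaws, turned by about 10°.

```bash
python3 - <<'E'
from h import *
import pickle
c=pickle.load(open('c10.pkl','rb'))
P=np.array([.4636,-.3168,.2508]);M=Ro.from_rotvec([-.089,3.14,.001]).as_matrix()
im=cv2.imread('pics/wrist10.png').astype(int);b,g,r=[im[:,:,i] for i in range(3)]
f=lambda u,v:(130+u/1.85,60+v/1.85)
W=np.array([onz('wrist',*f(*p),.15,c) for p in((218,233),(253,229),(262,273),(229,278))])
T=(M.T@(W-P).T).T;print((T*1000).round(1),(T.mean(0)*1000).round(1),W.mean(0).round(4))
l=(T[0]+T[1]-T[2]-T[3]);print('long side angle in tool',np.degrees(np.arctan2(l[1],l[0])))
S=np.array([onz('wrist',*f(*p),.07,c) for p in((173,158),(282,142),(304,264),(201,281))]);T=(M.T@(S-P).T).T
print('stand',(T*1000).round(1),(T.mean(0)*1000).round(1)); l=(T[0]+T[1]-T[2]-T[3]);print(np.degrees(np.arctan2(l[1],l[0])),S.mean(0).round(4))
m=((r>150)&(g<110)&(b<110)).astype(np.uint8);rect(m,244,178,276,214,.15,'rim',c)
E
```

```text
[[  5.9  -9.8 100.8]
 [  7.9   7.  100.8]
 [-14.7  11.6 100.8]
 [-17.4  -4.7 100.8]] [ -4.6   1.1 100.8] [ 0.4682 -0.3154  0.15  ]
long side angle in tool -11.99536989391581
stand [[ 29.6 -40.5 180.8]
 [ 39.4  26.  180.8]
 [-39.3  42.2 180.8]
 [-51.3 -25.2 180.8]] [ -5.4   0.6 180.8]
-11.171038359369298 [ 0.469  -0.3158  0.07  ]
rim [259.  196.1] ctr [ 0.4675 -0.3164  0.15  ] sides 0.0185 0.0236 ang 14.5
```

```bash
python3 -m creep '[[0.6,-0.0045,0.0008,0,0,0,0],[0.6,0,0,0.01,0,0,-5.7],[0.6,0,0,0.01,0,0,-5.7],[0.6,0,0,0.025,0,0,0],[0.6,0,0,0.025,0,0,0],[0.6,0,0,0.025,0,0,0],[0.6,0,0,0.025,0,0,0],[0.6,0,0,0.02,0,0,0],[0.6,0,0,0.018,0,0,0],[0.6,0,0,0,0,0,0],[0,0,0,0,0,0,0],[0,0,0,0,0,0,0],[0,0,0,0,0,0,0],[0,0,0,0,0,0,0],[0,0,0,0,0,0,0]]' 50
python3 - <<'E'
from h import *
o,R=st();print(o['t'],o['tool_pos'],o['contact_force'],o['wrist_torque'],R.as_matrix().round(3),o['opening'])
E
```

```text
t: 17.45
tool_pos: [0.4694, -0.3159, 0.0946]
tool_rot: [-0.403, 3.113, -0.003]
contact_force: [1.0, 1.0, 5.7]
opening: 0.0177
17.45 [ 0.46935621 -0.31589999  0.09457754] [1.03177716 1.04358749 5.69636385] [ 0.21813203 -0.07498056 -0.06673487] [[-0.967 -0.255  0.003]
 [-0.255  0.967 -0.001]
 [-0.002 -0.002 -1.   ]] 0.017705546061905424
```

```bash
python3 -m creep '[[0,0,0,-0.005,0,0,0],[0,0,0,-0.01,0,0,0],[0,0,0,-0.012,0,0,0],[0,0,0,-0.015,0,0,0],[0,0,0,-0.015,0,0,0],[0,0,0,-0.013,0,0,0],[0,0,0,0,0,0,0]]'; python3 -m creep '[[0,-0.0173,0.0234,0,0,0,0],[0,-0.0173,0.0234,0,0,0,0],[0,-0.0173,0.0234,0,0,0,0],[0,-0.0173,0.0234,0,0,0,0],[0,-0.0173,0.0234,0,0,0,0],[0,-0.0173,0.0234,0,0,0,0],[0,-0.0173,0.0234,0,0,0,0],[0,-0.0173,0.0234,0,0,0,0],[0,-0.0173,0.0234,0,0,0,0],[0,-0.0173,0.0234,0,0,0,0],[0,0,0,0,0,0,0],[0,0,0,0,0,0,0],[0,0,0,0,0,0,0]]'
python3 - <<'E'
from h import *
import pickle
o,R=st();P=np.array(o['tool_pos']);M=R.as_matrix();print(o['t'],P,M.round(3),o['contact_force'].round(2),o['opening'])
for n in("wrist","side","scene"): cv2.imwrite(f'pics/{n}11.png',get_image(n)[:,:,::-1])
c=calibration('wrist');pickle.dump((c,P,M),open('c11.pkl','wb'))
im=cv2.imread('pics/wrist11.png').astype(int);b,g,r=[im[:,:,i] for i in range(3)]
tip=P-M[:,2]*.0187+M[:,2]*.087
print('tip',tip,'wrist px',proj('wrist',tip,c).round(1),'side',proj('side',tip).round(1),'scene',proj('scene',tip).round(1))
for nm,cc in(('wrist',c),('side',None),('scene',None)):
    im=cv2.imread(f'pics/{nm}11.png').astype(int);b,g,r=[im[:,:,i] for i in range(3)]
    k,l,s,ct=cv2.connectedComponentsWithStats(((r>170)&(g>120)&(b<120)&(r-b>90)).astype(np.uint8))
    e=proj(nm,[.577,-.045,.018],cc)
    for i in range(1,k):
        if s[i,4]>3 and np.linalg.norm(ct[i]-e)<60: print(nm,s[i],ct[i].round(1),onz(nm,*ct[i],.018,cc).round(4))
E
```

```text
t: 18.15
tool_pos: [0.4697, -0.3164, 0.1663]
tool_rot: [-0.403, 3.112, -0.006]
contact_force: [0.2, -0.0, -0.9]
opening: 0.0178
t: 19.45
tool_pos: [0.5756, -0.0456, 0.1625]
tool_rot: [0.403, -3.115, 0.0]
contact_force: [-1.3, -0.2, -1.4]
opening: 0.0177
19.45 [ 0.57560671 -0.04555855  0.16246718] [[-0.967 -0.254 -0.001]
 [-0.254  0.967 -0.   ]
 [ 0.001 -0.    -1.   ]] [-1.29 -0.21 -1.44] 0.01767863199589522
tip [ 0.57555575 -0.04557423  0.0941672 ] wrist px [259.8 205. ] side [258.4 238.5] scene [219.9 189.2]
wrist [256 234  10   3  21] [261.2 235.1] [ 0.6376 -0.0281  0.018 ]
side [283 253   5   4  17] [285.1 254.6] [ 0.6493 -0.0411  0.018 ]
side [269 257   6   4  18] [271.5 258.3] [ 0.6122 -0.044   0.018 ]
side [255 260   6   4  18] [257.5 261.7] [ 0.5756 -0.0452  0.018 ]
scene [224 170   4   9  24] [225.2 174.2] [ 0.4059 -0.0677  0.018 ]
scene [222 181   3   4  10] [223.1 182.2] [ 0.4498 -0.0653  0.018 ]
scene [218 207   4   3   9] [219.7 207.9] [ 0.5777 -0.048   0.018 ]
scene [216 215   4   3  10] [217.8 216. ] [ 0.6155 -0.0453  0.018 ]
scene [214 223   4   3  11] [215.6 224.1] [ 0.6519 -0.0437  0.018 ]
scene [205 254   4   5  11] [206.5 256.2] [ 0.7849 -0.0394  0.018 ]
scene [210 255   3   5   9] [211. 257.] [ 0.7855 -0.026   0.018 ]
```

```bash
python3 -m creep '[[0,-0.0007,0,0.012,0,0,0],[0,0,0,0.015,0,0,0],[0,0,0,0.015,0,0,0],[0,0,0,0.012,0,0,0],[0,0,0,0.008,0,0,0],[0,0,0,0.004,0,0,0],[0,0,0,0,0,0,0],[0,0,0,0,0,0,0]]'
python3 - <<'E'
from h import *
import pickle
o,R=st();P=np.array(o['tool_pos']);M=R.as_matrix();print(o['t'],P,o['contact_force'].round(2))
tip=P+M[:,2]*.0683;print('tip',tip)
C=np.zeros((600,800,3),np.uint8);x=0
for n,w,h in(("wrist",90,130),("side",70,130),("scene",50,110)):
    im=get_image(n)[:,:,::-1].copy();cv2.imwrite(f'pics/{n}12.png',im);p=proj(n,tip);print(n,p.round(1))
    s={'wrist':4,'side':6,'scene':6}[n];ww=[90,40,33][["wrist","side","scene"].index(n)];hh=[140,96,96][["wrist","side","scene"].index(n)]
    u0=int(p[0]-ww/2);v0=int(p[1]-hh*.62);v0=min(v0,384-hh);t=cv2.resize(im[v0:v0+hh,u0:u0+ww],None,fx=s,fy=s,interpolation=cv2.INTER_CUBIC)
    print('crop',n,u0,v0,s,'at',x);C[:min(600,t.shape[0]),x:x+t.shape[1]]=t[:600];x+=t.shape[1]+2
cv2.imwrite('pics/m12.png',C)
E
```

```text
t: 20.4
tool_pos: [0.5771, -0.0448, 0.0973]
tool_rot: [-0.403, 3.115, -0.001]
contact_force: [0.6, -0.6, -1.0]
opening: 0.0173
20.4 [ 0.57711675 -0.04482918  0.09733505] [ 0.64 -0.58 -1.  ]
tip [ 0.57718007 -0.04484327  0.02903508]
wrist [259.6 204.8]
crop wrist 214 117 4 at 0
side [258.2 258.2]
crop side 238 198 6 at 362
scene [220.6 205.3]
crop scene 204 145 6 at 604Traceback (most recent call last):
  File "<stdin>", line 10, in <module>
ValueError: could not broadcast input array from shape (576,198,3) into shape (576,196,3)
```

```bash
python3 - <<'E'
import cv2,numpy as np
C=np.zeros((600,800,3),np.uint8)
for n,u,v,w,h,s,x in(("wrist",214,117,90,140,4,0),("side",238,198,40,96,6,362),("scene",204,145,32,96,6,604)):
    t=cv2.resize(cv2.imread(f'pics/{n}12.png')[v:v+h,u:u+w],None,fx=s,fy=s,interpolation=cv2.INTER_CUBIC);C[:t.shape[0],x:x+t.shape[1]]=t
cv2.imwrite('pics/m12.png',C)
E
```

```text
(no output)
```

View pics/m12.png

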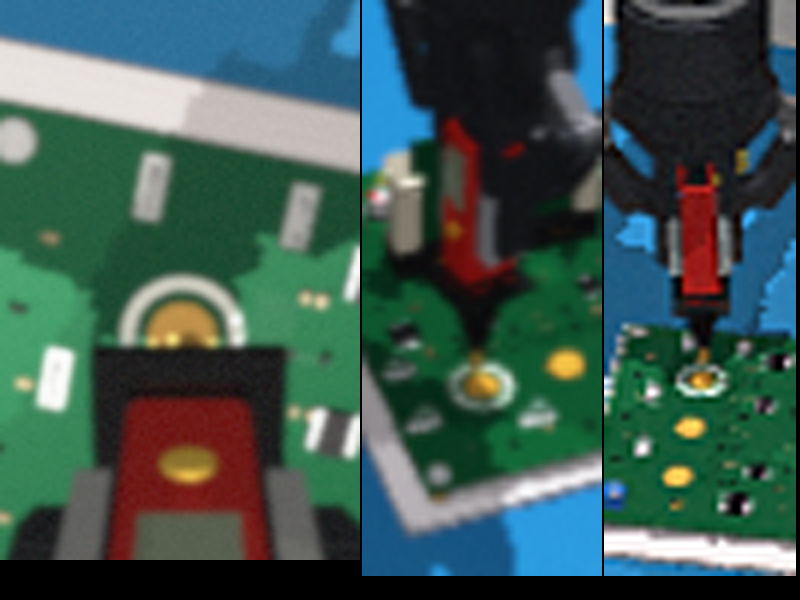

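The tip hangs about 11 mm above the ringed pad, roughly centred in all three views: side (477,360) above the ring at (482,384), scene (705,355) above (703,380). I make a small correction, then lower and average the force readings.

```bash
cat > avg.py <<'E'
from h import *
F=[];Z=[]
for _ in range(10):
    get_image("side");o=ctrl.get_obs();F.append(o['contact_force']);Z.append(o['tool_pos'])
print('t',o['t'],'F',np.mean(F,0).round(2),'sd',np.std(F,0).round(2),'P',np.mean(Z,0).round(4),'tipz',round(np.mean(Z,0)[2]-.0683,4))
E
python3 avg.py; python3 -m creep '[[0,-0.0008,-0.0006,0.003,0,0,0],[0,0,0,0.003,0,0,0],[0,0,0,0.002,0,0,0],[0,0,0,0,0,0,0]]'; python3 avg.py;  python3 -m creep '[[0,0,0,0.002,0,0,0],[0,0,0,0,0,0,0]]'; python3 avg.py
```

```text
t 21.05 F [-0.04  0.15 -1.04] sd [0.53 0.47 0.63] P [ 0.5768 -0.0448  0.0971] tipz 0.0288
t: 21.45
tool_pos: [0.5772, -0.0451, 0.0881]
tool_rot: [0.403, -3.114, -0.001]
contact_force: [0.1, 1.7, -0.8]
opening: 0.0175
t 21.95 F [-0.2  -0.28 -1.11] sd [0.39 0.63 0.54] P [ 0.5776 -0.0452  0.0888] tipz 0.0205
t: 22.15
tool_pos: [0.5774, -0.0451, 0.0865]
tool_rot: [0.403, -3.115, -0.0]
contact_force: [0.1, -0.9, -0.1]
opening: 0.0173
t 22.65 F [ 0.06  0.15 -1.07] sd [0.39 0.4  0.5 ] P [ 0.5776 -0.0452  0.0868] tipz 0.0185
```

```bash
for i in 1 2; do python3 -m creep '[[0,0,0,0.0015,0,0,0],[0,0,0,0,0,0,0]]' >/dev/null; python3 avg.py; done
```

```text
t 23.35 F [ 0.15 -0.13  0.04] sd [0.5  0.34 0.35] P [ 0.5778 -0.0452  0.0855] tipz 0.0172
t 24.05 F [ 0.44 -0.22  0.69] sd [0.33 0.53 0.39] P [ 0.5777 -0.0452  0.0839] tipz 0.0156
```

```bash
python3 -m creep '[[0,0,0,0.001,0,0,0],[0,0,0,0,0,0,0]]' >/dev/null; python3 avg.py; python3 - <<'E'
from h import *
o,R=st();P=np.array(o['tool_pos']);M=R.as_matrix();print('axis',M[:,2].round(4),o['opening'])
for n in("side","scene"):
    im=get_image(n).astype(int);r,g,b=[im[:,:,i] for i in range(3)]
    if n=="side": print("card",models.search_frame(n,"card_grip")[:1])
    e=proj(n,[.577,-.0455,.018]);x0,y0,x1,y1=[int(q) for q in(e[0]-8,e[1]-8,e[0]+9,e[1]+9)]
    W=(np.min(im,2)>150)[y0:y1,x0:x1];ys,xs=np.nonzero(W);print(n,'pred tip px',proj(n,[*(P+M[:,2]*.0683)[:2],.018]).round(1),'ring bbox ctr',(xs.min()+xs.max())/2+x0,(ys.min()+ys.max())/2+y0,xs.min()+x0,xs.max()+x0,ys.min()+y0,ys.max()+y0)
    G=((r-b>70)&(g>80))[y0-6:y1,x0:x1]
    for y,row in enumerate(G):
        if row.any(): print(y+y0-6,np.nonzero(row)[0]+x0)
E
```

```text
t 24.75 F [ 0.62 -0.12  0.88] sd [0.48 0.41 0.49] P [ 0.5777 -0.0452  0.0828] tipz 0.0145
axis [ 1.e-04 -1.e-04 -1.e+00] 0.017661020064407798
card [{'extent': [157.4, 173.5, 167.3, 199.3], 'conf': 0.74}]
side pred tip px [258.3 261.5] ring bbox ctr 263.0 263.5 260 266 259 268
261 [257 258 259 260]
262 [256 257 258 259 260]
263 [256 257 258 259]
scene pred tip px [220.5 208. ] ring bbox ctr 219.5 206.0 212 227 202 210
207 [219 220 221]
208 [218 219 220 221]
209 [219 220 221]
215 [216 217 218 219 220]
```

```bash
python3 -c "
from station import finish_job
print(finish_job())"
```

```text
the job is handed in; nothing more can be done
None
```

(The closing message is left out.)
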